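# Swing the pinned brass bar home against the tall stop

### The arm

A 6-joint arm with a two-finger parallel gripper is mounted at the origin on the work surface. World frame = base frame: x ahead of the robot, y to its left, z up, the work surface at z = 0. Lengths are in m, angles in rad, forces in N, time in s.
With the tool pointing down it reaches from about 0.35 to 0.85 m from the base axis. Payload 8.1 kg.
Tool frame: the origin (TCP) lies on the mounting face of the last link; the fingertips stand 186 mm ahead of it and the grasp point (between the pads) lies 167 mm ahead of it; z points along the fingers, y is the line along which they close (so a half turn about z gives the same grasp; the last joint's range is limited). The gripper opens to 93 mm and grips with 3 to 60 N. Pads are 15 mm wide; open, the fingers measure 128 mm over their backs; the gripper's body (75 mm by 188 mm) begins 65 mm behind the grasp point.
Start: joints at [-1.319, 0.13, 1.488, -0, 1.523, -0.085], TCP at [0.198, -0.566, 0.405] pointing down, gripper open.
Joint ranges: [-2.96, 2.96], [-0.89, 2.26], [0.02, 2.5], [-1.34, 4.48], [0, 2.73], [-2.66, 2.66]. Speed limits (rad/s): [2.39, 2.39, 2.79, 3.14, 3.14, 3.14].

### API

Orientations are given as a rotation vector (axis times angle).
In Python, from plant import * gives the robot as it stands. The module is installed in compiled form; this text tells all that it offers.
- The arm moves only by the tool arm_command, never from a script. Its argument "increments" is a list of rows, each a list of 6 numbers: the shift along the tool's x, y, z in units of 0.2 m (1.0 is 0.2 m), then the turn, a rotation vector about the tool's x, y, z in units of pi rad (1.0 is pi rad). A call has exactly 5 rows; each row is the pose to reach, as a shift and turn from the pose commanded when the call began, along the tool's axes at that moment, turning the shorter way round; what a row does not reach only later rows make up. A row lasts 1/8 s, in which the tool goes at most 62.5 mm and 10.7 degrees, less where a joint would pass 70% of its speed; a pose out of reach is approached as far as the arm can. A call with a number of a shift or a turn outside -1 to 1 is refused whole. A call with a gripper value outside its range is refused whole. "fingers" is the closure, from -1 (fully open) to 1 (shut), set as the call begins (left out, the last holds). The fingers move at their own pace and stop on an object; "force" is the grip in N (left out, the last holds). Time passes only in rows, so rows that repeat a pose let the fingers close, or fill a call up. It gives the time, the measured TCP pose, the force, the opening and the grip force at its end, in the units of the state.
- read_state(): the state, without advancing time (a new reading comes with each control period).
- read_camera(name): name is "scene" or "top" or "wrist"; returns a dict with "image" (400x640x3 uint8, red, green, blue), "fx", "fy", "cx", "cy" (pixels), "T" (4x4, takes a point from camera to world coordinates). Camera axes: x right, y down, z forward; pixel columns grow to the right and rows downward; lengths in m; the calibration is good to about 2 mm. A picture is of the moment at which its call begins. There is no depth.
- close_job(): hands the job in; it is judged then, once.
The state is a dict: "t": time; "q": joint angles; "dq": joint speeds; "joint_torque": joint torques, N m; "tool_pos": TCP position; "orientation": TCP orientation; "force": force on the tool from outside, world axes, zero at the start; "wrist_torque": the same for the moment, N m; "opening": finger opening in m; "gripper_force": force on a finger pad.
Only numpy, scipy, OpenCV 4.12 (cv2) and the standard library are available. Lean on these libraries where they do the work, as an engineer would, in place of code of your own. Each camera call takes 0.05 s, during which the arm holds its last target. There are 200 camera calls.

### The job

On the instrument maker's bench a long brass bar is pinned at one end to a dark steel jig plate, ready for drilling. Push its free end round the pin until the bar lies against the tall stop post with the wide head (not the low plain pin on the other side), and leave it there. Leave the loose shorter brass bar beside the plate where it lies.

Things in the scene. Friction and masses are not known exactly. Their poses are not given: they have to be found in the camera images.
- blank_mid (a point): First dark dimple on the pinned brass bar: on its top face and centre line, 130 mm from the pin axis. x runs along the bar from the pin to its free end, z up. Bar 245 x 20 x 14 mm, level, underside 14 and top 28 mm above the bench; the pin (16 mm across, top at 36 mm) is 22.5 mm from its near end. It only turns about the pin, and stays where left; about 1.5 N at the free end moves it.
- blank_end (a point): Second dark dimple of the same bar, near its free end: top face, centre line, 200 mm from the pin axis, 22.5 mm from the bar's end; axes as blank_mid. Under the bar is a fixed dark steel plate 290 x 270 mm, its top 12 mm above the bench.
- stop: The stop: steel post fixed on the plate, left or right of the bar, 130 mm from the pin axis. Shank 16 mm across, round head 34 mm across from 36 to 56 mm above the bench. Origin on its axis at the plate's top. The bar can go no further once its flank meets the shank (blank_mid 18 mm from the axis). On the bar's other side stands a headless 16 mm pin, top at 34 mm: not the stop.
- spare: Loose brass bar 170 x 20 x 14 mm, without dimples, lying on the bench to the left or right of the plate; to be left alone. Origin at the centre of its underside, x along its length. A red-lidded jar (48 mm across, 55 mm high) and a screwdriver also stand or lie beside the plate.

How it is judged:
At the end, for the whole second after the job is handed in: The pinned bar lies and stays against the stop post with the wide head: seen from above, blank_mid is within 28 mm of the post's axis (a gap of less than 10 mm between the bar's flank and the shank) (horizontal distance between blank_mid and stop below 0.028 m); the robot touches nothing.
It fails at once if the loose shorter bar is moved by more than 15 mm (distance of spare from where it was at the start of the episode above 0.015 m).
It also fails if it takes over 32 s, if anything falls off the work surface, if the arm or the gripper's body presses on something with over 40 N, if the wrist force passes 120 N, or if a joint passes its speed limit or range.

## Working session

There is one attempt and no reset: what is moved stays moved. The work goes in short steps, Python scripts to look and compute and a tool call to move; the robot and the scene stay as the last step left them, time stands still between calls to the robot, and variables do not carry over. Pictures are saved under pics/ and viewed, at most 10 in all, crops included, and the job is handed in when it is done.

Besides the shell and the picture viewer there is one more tool, called after ">>>" as name(argument=value, ...), one argument or row to a line, values as JSON. arm_command: Moves the arm, as the interface text tells. Shifts and turns lie within -1 to 1; 1 stands for 0.2 m of shift or pi rad of turn. Its arguments: {"type":"object","properties":{"increments":{"type":"array","items":{"type":"array","items":{"type":"number","minimum":-1,"maximum":1}}},"fingers":{"type":"number"},"force":{"type":"number"}},"required":["increments"]}

```bash
mkdir -p pics
python3 - <<'E'
from plant import *
import cv2
for n in ("top","scene"):
    c=read_camera(n); cv2.imwrite(f"pics/{n}0.png",c["image"][:,:,::-1]); print(n,c["fx"],c["cx"],c["cy"],c["T"].round(4).tolist())
s=read_state(); print(s["t"],s["tool_pos"],s["orientation"],s["force"])
E
```

```text
top 405.57308431011046 327.8418600677451 198.46594717129582 [[-0.0022, -0.9908, 0.1352, 0.429], [-0.9994, 0.0068, 0.0335, 0.0384], [-0.0341, -0.1351, -0.9903, 0.8301], [0.0, 0.0, 0.0, 1.0]]
scene 361.3613665999298 315.6246980771333 204.96161117135 [[0.5234, 0.6002, -0.6047, 0.9699], [0.852, -0.3615, 0.3786, -0.2048], [0.0087, -0.7135, -0.7006, 0.5551], [0.0, 0.0, 0.0, 1.0]]
0.1 [ 0.19823279 -0.56608313  0.40379092] [-3.09550925e+00 -5.26264708e-01  2.61897040e-04] [1.21571583 0.07052546 0.02653999]
```

View pics/top0.png

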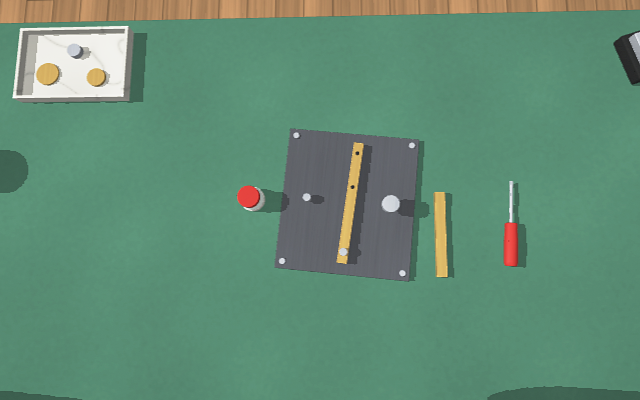

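View pics/scene0.png

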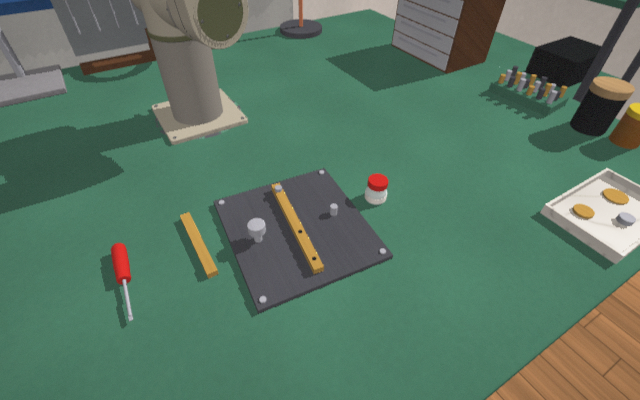

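The top view shows the stop's head at (390,204) to the right of the bar, and the low pin at (307,197). The dimples are at (357,153) and (352,187), the pivot pin is at (343,252), and the spare bar is to the right at (441,235). The scene view agrees: the wide head at (257,228) is on the spare's side.

```bash
cat > h.py <<'E'
from plant import *
import numpy as np, cv2
from scipy.spatial.transform import Rotation as R
def ray(c,u,v,z):
    d=c["T"][:3,:3]@np.array([(u-c["cx"])/c["fx"],(v-c["cy"])/c["fy"],1]); o=c["T"][:3,3]
    return o+d*(z-o[2])/d[2]
def tocmd(p,s):  # world shift -> tool units
    return (R.from_rotvec(s["orientation"]).inv().apply(np.array(p)-s["tool_pos"])/0.2)
E
python3 - <<'E'
from h import *
t=read_camera("top"); s=read_camera("scene")
P={}
for n,u,v,z in [("pin",343,252,.036),("mid",352.3,187,.028),("end",357.3,153.3,.028),("stop",390.5,203.5,.056),("low",307,197,.034),("spareA",440,193,.014),("spareB",442,276,.014)]:
    P[n]=ray(t,u,v,z); print("top",n,P[n].round(4))
for n,u,v,z in [("pin",278,187,.036),("mid",300,231.5,.028),("end",314,258.5,.028),("stop",257,227,.056)]: print("scene",n,ray(s,u,v,z).round(4))
d=P["end"]-P["pin"]; e=P["stop"]-P["pin"]
a=np.arctan2(d[1],d[0]); b=np.arctan2(e[1],e[0]); L=np.hypot(*e[:2])
print(np.degrees([a,b]),L, np.hypot(*d[:2]), "final bar deg",np.degrees(b+np.arcsin(.018/L)))
st=read_state(); print(R.from_rotvec(st["orientation"]).as_matrix().round(3))
E
```

```text
top pin [0.4324 0.036  0.036 ]
top mid [0.5613 0.0165 0.028 ]
top end [0.6303 0.0057 0.028 ]
top stop [ 0.5241 -0.0554  0.056 ]
top low [0.5409 0.1067 0.034 ]
top spareA [ 0.55   -0.1604  0.014 ]
top spareB [ 0.3854 -0.1578  0.014 ]
scene pin [0.4329 0.0352 0.036 ]
scene mid [0.5619 0.0158 0.028 ]
scene end [0.6313 0.0052 0.028 ]
scene stop [ 0.5328 -0.0586  0.056 ]
[ -8.72428407 -44.91672442] 0.12953217173400883 0.20020981368057292 final bar deg -36.9289604702301
[[ 0.944  0.33  -0.   ]
 [ 0.33  -0.944  0.001]
 [ 0.    -0.001 -1.   ]]
```

>>> arm_command(
  increments=[
    [0.16,-0.11,0,0,0,0],
    [0.33,-0.22,0,0,0,0],
    [0.5,-0.33,0,0,0,0],
    [0.66,-0.44,0,0,0,0],
    [0.78,-0.54,0,0,0,0],
  ],
  fingers=1,
)

```text
t: 0.82
tool_pos: [0.3106, -0.4115, 0.4045]
orientation: [-3.097, -0.527, -0.0]
force: [0.3, 0.2, -0.4]
opening: 0.0475
gripper_force: 0.0
```

>>> arm_command(
  increments=[
    [0.16,-0.11,0,0,0,0],
    [0.33,-0.22,0,0,0,0],
    [0.5,-0.33,0,0,0,0],
    [0.66,-0.44,0,0,0,0],
    [0.78,-0.54,0,0,0,0],
  ],
)

```text
t: 1.45
tool_pos: [0.4221, -0.258, 0.4046]
orientation: [-3.097, -0.528, -0.0]
force: [0.5, 0.2, -0.0]
opening: 0.0009
gripper_force: 0.0
```

>>> arm_command(
  increments=[
    [0.16,-0.11,0,0,0,0],
    [0.33,-0.22,0,0,0,0],
    [0.5,-0.33,0,0,0,0],
    [0.66,-0.44,0,0,0,0],
    [0.78,-0.54,0,0,0,0],
  ],
)

```text
t: 2.08
tool_pos: [0.5336, -0.1045, 0.4045]
orientation: [-3.097, -0.528, 0.0]
force: [-0.2, -0.5, 0.3]
opening: 0.0003
gripper_force: 0.0
```

>>> arm_command(
  increments=[
    [0.16,-0.11,0,0,0,0.05],
    [0.33,-0.22,0,0,0,0.1],
    [0.5,-0.33,0,0,0,0.15],
    [0.66,-0.44,0,0,0,0.2],
    [0.78,-0.54,0,0,0,0.23],
  ],
)

```text
t: 2.7
tool_pos: [0.6452, 0.049, 0.4042]
orientation: [3.082, -0.608, -0.001]
force: [-0.3, 0.8, 0.4]
opening: 0.0003
gripper_force: 0.0
```

Run:
```python
from h import *
s=read_state(); print(s["t"],s["tool_pos"].round(4),s["q"].round(2),s["force"].round(1),s["opening"])
print(R.from_rotvec(s["orientation"]).as_matrix().round(3))
print(tocmd([.642,.05,.25],s),tocmd([.642,.05,.205],s))
c=read_camera("wrist"); cv2.imwrite("pics/w1.png",c["image"][:,:,::-1])
```

```text
2.7 [0.6452 0.049  0.4042] [-0.    0.26  1.35  0.    1.54  1.96] [-0.3  0.8  0.4] 0.00026539648014558073
[[ 0.925 -0.38  -0.001]
 [-0.38  -0.925  0.   ]
 [-0.001  0.    -1.   ]]
[-0.01616254  0.0011722   0.77116155] [-0.01603803  0.00113596  0.99616151]
```

View pics/w1.png

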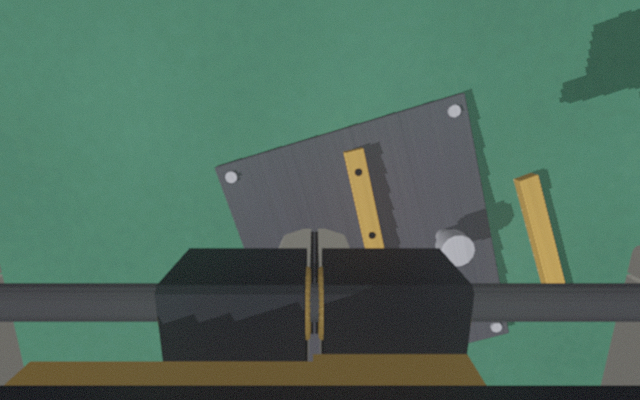

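The wrist view shows the shut fingers at (315,290), left of the bar, whose dimples are at (358,172) and (372,235). The stop is at (457,250). The way down is clear.

>>> arm_command(
  increments=[
    [0,-0.02,0.22,0,0,0],
    [-0.01,-0.04,0.45,0,0,0],
    [-0.01,-0.05,0.7,0,0,0],
    [-0.01,-0.05,0.9,0,0,0],
    [-0.01,-0.05,0.99,0,0,0],
  ],
)

```text
t: 3.38
tool_pos: [0.6449, 0.0576, 0.2034]
orientation: [3.082, -0.602, -0.008]
force: [0.2, -0.5, -0.5]
opening: 0.0004
gripper_force: 0.0
```

Run:
```python
from h import *
s=read_state(); print(s["t"],s["tool_pos"].round(4),s["force"].round(1))
print(tocmd([.613,-.065,.206],s))
c=read_camera("scene"); cv2.imwrite("pics/s1.png",cv2.resize(c["image"][130:330,150:450,::-1],None,fx=2.5,fy=2.5))
```

```text
3.375 [0.6449 0.0576 0.2034] [ 0.2 -0.5 -0.5]
[ 0.08235295  0.62791986 -0.01229358]
```

View pics/s1.png

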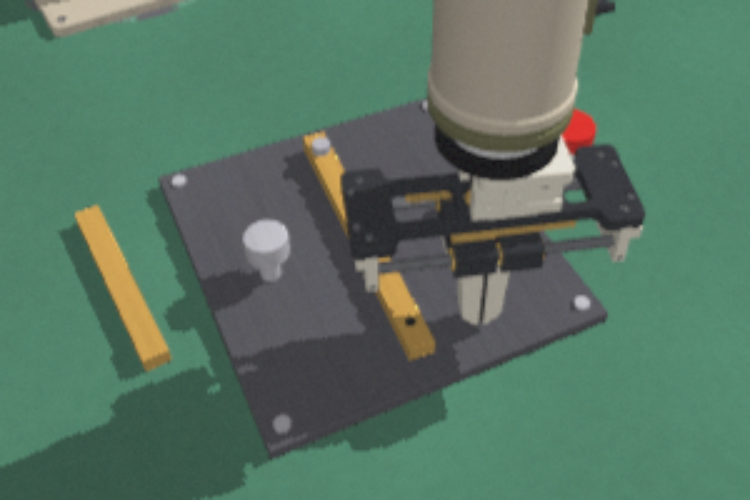

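The fingertips, at about (480,318) in the crop, are down left of the bar's free end and clear of it. The gripper body is well above the stop head. Pushing now.

>>> arm_command(
  increments=[
    [0.01,0.08,-0.01,0,0,0],
    [0.02,0.16,-0.01,0,0,0],
    [0.03,0.24,-0.01,0,0,0],
    [0.04,0.32,-0.01,0,0,0],
    [0.05,0.38,-0.01,0,0,0],
  ],
)

```text
t: 4.05
tool_pos: [0.6274, -0.018, 0.2104]
orientation: [-3.083, 0.603, -0.004]
force: [0.2, 1.3, 7.2]
opening: 0.0007
gripper_force: 2.8
```

>>> arm_command(
  increments=[
    [0.01,0.04,0,0,0,0],
    [0.01,0.08,0,0,0,0],
    [0.02,0.12,0,0,0,0],
    [0.02,0.15,0,0,0,0],
    [0.02,0.17,0,0,0,0],
  ],
)

```text
t: 4.68
tool_pos: [0.6176, -0.0498, 0.2085]
orientation: [-3.083, 0.602, 0.001]
force: [-1.3, 1.7, 2.4]
opening: 0.0005
gripper_force: 1.4
```

Run:
```python
from h import *
s=read_state(); print(s["t"],s["tool_pos"].round(4),s["force"].round(1))
print(tocmd([.613,-.065,.206],s))
for n in("top","scene"):
  c=read_camera(n); im=c["image"]
  if n=="top": im=im[100:300,230:480]
  else: im=im[150:350,150:400]
  cv2.imwrite(f"pics/{n}2.png",cv2.resize(im[:,:,::-1],None,fx=3,fy=3))
```

```text
4.675 [ 0.6176 -0.0498  0.2085] [-1.3  1.7  2.4]
[0.00722977 0.07904406 0.01236937]
```

View pics/scene2.png

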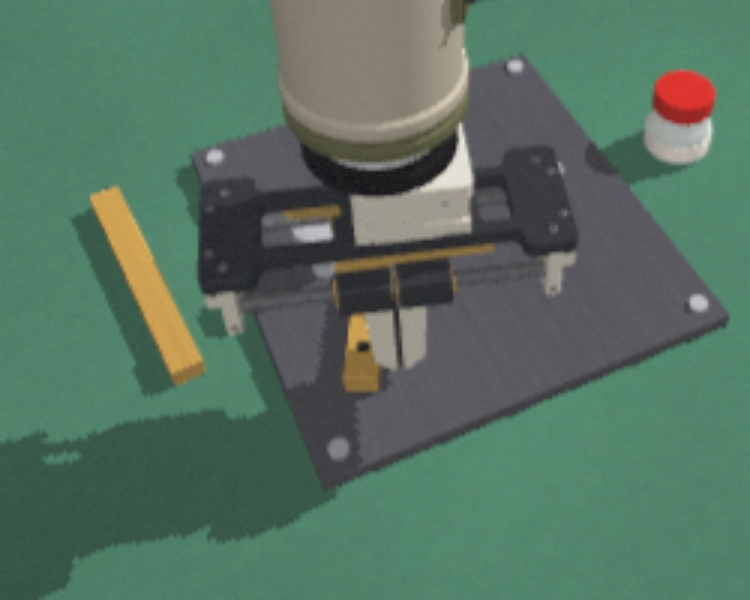

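The bar is turning ahead of the fingers, with its end dimple at (363,346) in the crop, which is full-image (271,265). The spare is still in place.

Run:
```python
from h import *
c=read_camera("scene")
e=ray(c,271,265.3,.028); p=np.array([.4324,.036]); d=e[:2]-p
a=np.arctan2(d[1],d[0]); m=p+.13*np.array([np.cos(a),np.sin(a)])
print(e,np.degrees(a),np.hypot(*d),[np.hypot(*(m-q)) for q in ([.5241,-.0554],[.5328,-.0586])])
```

```text
[ 0.60447765 -0.06797363  0.028     ] -31.141423722118187 0.2010503211341765 [np.float64(0.031097152298916114), np.float64(0.029448281651127506)]
```

>>> arm_command(
  increments=[
    [0,0.02,0.01,0,0,0],
    [-0.01,0.04,0.01,0,0,0],
    [-0.01,0.055,0.01,0,0,0],
    [-0.015,0.07,0.01,0,0,0],
    [-0.015,0.08,0.01,0,0,0],
  ],
)

```text
t: 5.45
tool_pos: [0.6091, -0.0634, 0.2069]
orientation: [-3.083, 0.602, -0.0]
force: [0.5, 0.5, 4.0]
opening: 0.0005
gripper_force: 1.6
```

>>> arm_command(
  increments=[
    [0,0.005,0,0,0,0],
    [0,0.01,0,0,0,0],
    [0,0.01,0,0,0,0],
    [0,0.01,0,0,0,0],
    [0,0.01,0,0,0,0],
  ],
)

```text
t: 6.08
tool_pos: [0.6084, -0.065, 0.2067]
orientation: [-3.083, 0.602, 0.0]
force: [0.5, 1.1, 4.4]
opening: 0.0006
gripper_force: 1.7
```

Run:
```python
from h import *
s=read_state(); print(s["t"],s["tool_pos"].round(4),s["force"].round(1))
c=read_camera("scene"); im=c["image"][200:320,200:350]
cv2.imwrite("pics/s3.png",cv2.resize(im[:,:,::-1],None,fx=5,fy=5))
```

```text
6.075 [ 0.6084 -0.065   0.2067] [0.5 1.1 4.4]
```

View pics/s3.png

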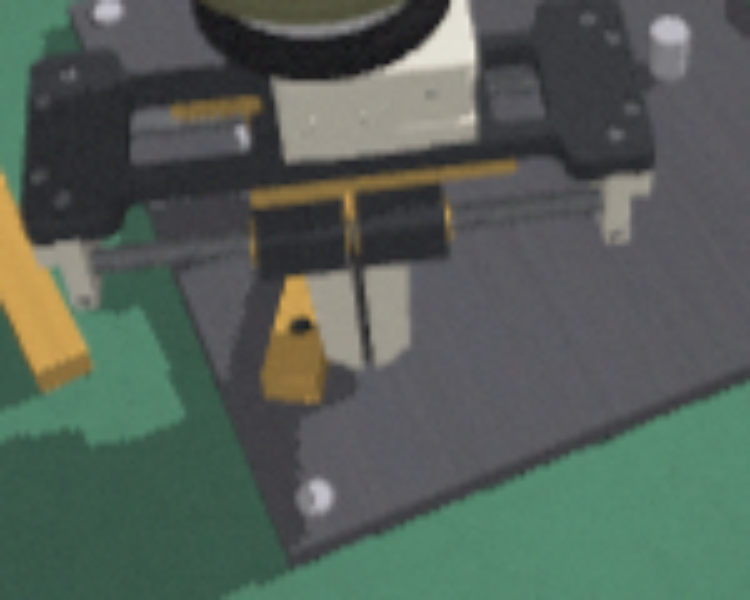

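The end dimple is now at (301,325) in the crop, which is (260.2,265) in the full image. I'll work out the gap.

Run:
```python
from h import *
c=read_camera("scene")
e=ray(c,260.2,265,.028); p=np.array([.4324,.036]); d=e[:2]-p
a=np.arctan2(d[1],d[0]); m=p+.13*np.array([np.cos(a),np.sin(a)])
print(e,np.degrees(a),np.hypot(*d),[np.hypot(*(m-q)) for q in ([.5241,-.0554],[.5328,-.0586])])
```

```text
[ 0.59396009 -0.08408269  0.028     ] -36.62229699660697 0.2012995626512944 [np.float64(0.01874827724393194), np.float64(0.01749859293625322)]
```

The bar is practically at the stop, with blank_mid about 18–19 mm from the axis. Now I'll back off, lift and check.

>>> arm_command(
  increments=[
    [0,-0.04,0,0,0,0],
    [0,-0.08,0,0,0,0],
    [0,-0.12,0,0,0,0],
    [0,-0.16,0,0,0,0],
    [0,-0.18,0,0,0,0],
  ],
)

```text
t: 6.8
tool_pos: [0.6221, -0.031, 0.2067]
orientation: [-3.084, 0.601, 0.0]
force: [0.1, 0.1, 0.9]
opening: 0.0003
gripper_force: 0.0
```

>>> arm_command(
  increments=[
    [0,0,-0.15,0,0,0],
    [0,0,-0.4,0,0,0],
    [0,0,-0.65,0,0,0],
    [0,0,-0.9,0,0,0],
    [0,0,-1,0,0,0],
  ],
)

```text
t: 7.42
tool_pos: [0.6226, -0.0317, 0.411]
orientation: [-3.083, 0.602, -0.009]
force: [0.8, 0.6, -1.3]
opening: 0.0005
gripper_force: 0.0
```

>>> arm_command(
  increments=[
    [0,-0.2,0,0,0,0],
    [0,-0.4,0,0,0,0],
    [0,-0.6,0,0,0,0],
    [0,-0.8,0,0,0,0],
    [0,-1,0,0,0,0],
  ],
)

```text
t: 8.05
tool_pos: [0.6974, 0.1548, 0.4049]
orientation: [3.082, -0.602, -0.003]
force: [-0.4, -0.1, -0.4]
opening: 0.0005
gripper_force: 0.0
```

Run:
```python
from h import *
s=read_state(); print(s["t"],s["tool_pos"].round(4),s["force"].round(1))
c=read_camera("scene"); im=c["image"][150:310,170:370]
cv2.imwrite("pics/s4.png",cv2.resize(im[:,:,::-1],None,fx=3.5,fy=3.5))
```

```text
8.05 [0.6974 0.1548 0.4049] [-0.4 -0.1 -0.4]
```

View pics/s4.png

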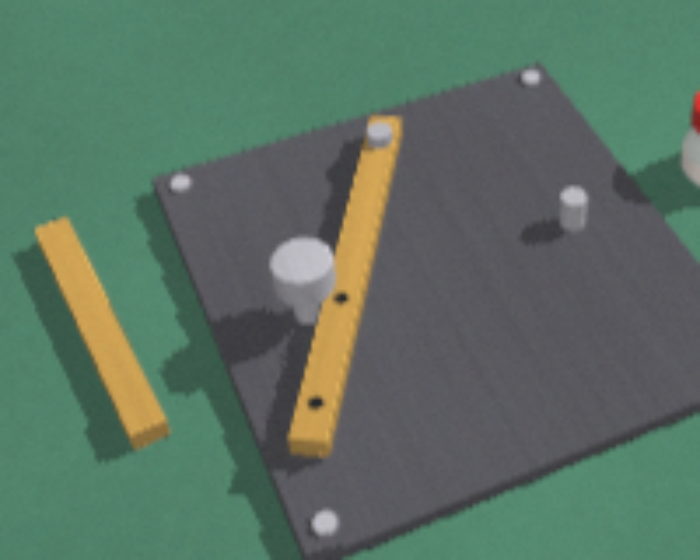

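The bar lies against the shank of the wide-headed post, with its dimples at (341,298) and (316,403) in the crop and the head at (303,262). The spare hasn't moved and the gripper is clear.

```bash
python3 -c "
from h import *
c=read_camera('scene'); print(ray(c,267.4,235.1,.028))
print(close_job())"
```

```text
[ 0.53755622 -0.04223454  0.028     ]
the job is handed in; nothing more can be done
None
```

The pinned bar lies against the wide-headed stop post (blank_mid about 17–19 mm from its axis by camera, limit 28 mm), the spare bar was not touched, and the job was handed in at about 8 s; no verdict came back.

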